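# Clip a test strip onto the inspection stage

## Robot

A 6-joint arm with a two-finger parallel gripper is mounted at the origin on the work surface. World frame = base frame: x ahead of the robot, y to its left, z up, the work surface at z = 0. Lengths are in mm, angles in rad, forces in N, time in s.
With the tool pointing down it reaches from about 375 to 750 mm from the base axis. Payload 9 kg.
Tool frame: the origin (TCP) lies on the centre line of the jaws, within the pads' length; the fingertips stand 11 mm ahead of it and the grasp point (between the pads) lies 8 mm behind it; y points along the fingers, z is the direction in which the jaws open and shut, and the axes are right-handed (so a half turn about y gives the same grasp; the last joint's range is limited). The gripper opens to 85 mm and grips with 20 to 120 N. Pads are 22 mm wide; open, the fingers measure 114 mm over their backs; the gripper's body (76 mm by 85 mm) begins 54 mm behind the grasp point. The pads swing forward as they close: fully open they stand 13 mm farther back than shut.
Start: joints at [-1.54, 0.104, 0.097, 1.564, 0, 1.353], TCP at [147.753, -581.554, 242.331] pointing down, gripper open.
Joint ranges: [-2.99, 2.99], [-0.84, 1.86], [-1.1, 1.16], [-1.84, 2.11], [-1.51, 1.56], [-3.14, 3.14]. Speed limits (rad/s): [2.22, 2.22, 2.57, 3.14, 3.14, 3.14].

## Interface

Orientations are given as a unit quaternion [x, y, z, w].
In Python, from rig import robot, viewer gives the robot as it stands.
- The arm moves only by the shell command python3 -m inch 'ROWS' [OPENING] [FORCE]. ROWS is JSON, a list of rows, each a list of 4 numbers: the shift along the tool's x, y, z scaled (see below), then the turn about the tool's y scaled (see below). A call has 1 to 10 rows; each row shifts and turns the pose as measured when the row begins, along the tool's axes as they then stand; what a row does not reach is not made up. The controller multiplies each number of a shift by 75 mm and each number of a turn by 0.1 rad. A row lasts 1/8 s, in which the tool goes at most 62.5 mm and 10.7 degrees, less where a joint would pass 70% of its speed; a pose out of reach is approached as far as the arm can. A call with a number of a shift or a turn outside -1 to 1 is refused whole. A call with a gripper value outside its range is refused whole. OPENING is the closure, from 0 (fully open) to 1 (shut), set as the call begins (- or left out, the last holds). The fingers move at their own pace and stop on an object; FORCE is the grip in N (left out, the last holds). Time passes only in rows, so rows that do not move let the fingers close. It gives the time, the measured TCP pose, the force and the opening at its end, in the units of the state.
- robot.get_obs(): the state, without advancing time (a new reading comes with each control period).
- viewer.grab_frame(name): name is "side" or "top"; returns the picture (480x640x3 uint8, red, green, blue); there is no depth.
- viewer.calibration(name): a dict with "fx", "fy", "cx", "cy" (pixels), "R" (3x3) and "t" (3): a world point X has camera coordinates R X + t. Camera axes: x right, y down, z forward; pixel columns grow to the right and rows downward; lengths in mm; the calibration is good to about 2 mm. A picture is of the moment at which its call begins. calibration takes no time and is no camera call.
- robot.sign_off(): hands the job in, once; it reports no verdict.
The state is a dict: "time": time; "q": joint angles; "joint_vel": joint speeds; "joint_efforts": joint torques, N m; "ee_pos": TCP position; "tcp_rot": TCP orientation; "contact_force": force on the tool from outside, world axes, zero at the start; "ft_torque": the same for the moment, N m; "opening": finger opening in mm.
Only numpy, scipy, OpenCV 4.12 (cv2) and the standard library are available. Lean on these libraries where they do the work, as an engineer would, in place of code of your own. Each camera call takes 0.05 s, during which the arm holds its last target. There are 200 camera calls.

## Task

Mount the blue strip on the grey clip stage for inspection: first swing the spring clip up by its red cross bar until it stays open by itself, then slide the blue strip flat into the channel beneath it, fully home against the end stop. Finally lower the clip so that its foot presses on the strip, and let go. Leave the yellow and the bare strip lying in the rack.

Things in the scene. Friction and masses are not known exactly. Their poses are not given: they have to be found in the camera images.
- blue_strip: The BLUE strip, the one to mount. Flat strip 120 x 30 x 6 mm, about 60 g; origin at the centre of its underside, x along its length, z up; both ends alike. Starts lying across the rack's two bars, underside 30 mm above the table; from 31 to 60 mm either side of its middle it is free at both edges and for 25 mm beneath.
- yellow_strip: The yellow strip, to be left in the rack. Flat strip 120 x 30 x 6 mm, about 60 g; origin at the centre of its underside, x along its length, z up; both ends alike. 
- plain_strip: The bare aluminium strip, to be left in the rack. Flat strip 120 x 30 x 6 mm, about 60 g; origin at the centre of its underside, x along its length, z up; both ends alike. 
- rack: Fixed wooden rack, 90 (x) x 230 (y) x 30 mm: a 5 mm base board with two bars along y, 10 mm wide, centred at x = -24 and +24 mm. The strips lie across the bars at y = -84, 0 and +84 mm in any order. Origin at the centre of its underside on the table.
- stage: Fixed grey clip stage. Origin on the table; x points the way a strip is slid in, z up. Block from x = -35 to +75 mm, 100 mm wide, flat top at z = 40 mm. Before x = -35 mm there is only open table: a strip that is home overhangs the block by 40 mm. Two hinge cheeks (y = +-44, x = 52 to 68 mm, up to z = 68 mm) carry the clip.
- mouth (a point): Middle of the mouth of the channel on the stage's top (stage x = -35, y = 0, z = 40 mm); axes as the stage's. Two guides 4 mm high leave a channel 34 mm wide from stage x = -19 mm to the end stop, with a flared mouth about 40 mm wide before it.
- home (a point): Where the origin of a strip lies when fully home: on the stage's top, on the channel's middle line, 60 mm before the dark end stop (stage x = -15, y = 0, z = 40 mm). Axes as the stage's. The stop's face is at stage x = +45 mm, its top at z = 50 mm.
- clip_hinge (a point): Middle of the clip's hinge line, which runs along the stage's y axis (stage x = +60, y = 0, z = 56 mm). Axes as the stage's.
- clip_bar (a point): Middle of the clip's red cross bar, where to grip it: round, 12 mm thick, 56 mm long along the stage's y between two wire arms. At clip angle q it is 96.2 mm x cos(q + 0.487) from the hinge towards stage -x and 96.2 mm x sin(q + 0.487) above it. Below it 45 mm or more are free; 40 mm towards +x the clip's cross plate lies 37 mm lower (clip shut).
- clip (a joint): Angle of the spring clip, rad: 0 shut on nothing, growing as the bar swings up and towards stage +x, 1.0 fully open at its stop. Over-centre spring, 0.4 N m/rad about 0.55 rad: below about 0.6 rad it pulls the clip shut, above 0.65 it snaps open and stays. About 3 N at the bar lift it. Resting on a strip it reads about 0.11 and presses with about 4 N.
- bail: The clip: two steel wire arms 66 mm apart, a cross plate with a black rubber foot 45 mm from the hinge that presses on the strip 30 mm from its inner end, and the red bar at the free end. Origin on the hinge line; axes as the stage's when shut. Even fully open it overhangs the channel's last 25 mm, so a strip must come in from the mouth, not straight down.
Mind the look-alikes: they are no part of the job. What is meant by the blue_strip is not black, brown or turquoise, and is the larger of those in its own colour.

How it is judged:
By the outcome, as a careful person would: the job done as asked, in the order asked, and still so for the second after the job is handed in, with the robot touching nothing.
It also fails if it takes over 69 s, if anything falls off the work surface, if the arm or the gripper's body presses on something with over 40 N, if the wrist force passes 120 N, or if a joint passes its speed limit or range.

## Working session

There is one attempt and no reset: what is moved stays moved. The work goes in short steps, Python scripts to look and compute and a shell command to move; the robot and the scene stay as the last step left them, time stands still between calls to the robot, and variables do not carry over. Pictures are saved under pics/ and viewed, about 8 in all and at most 12, crops included, and the job is handed in when it is done.

```bash
ls; mkdir -p pics; python3 - <<'E'
from rig import robot, viewer
import cv2
for n in("side","top"):
    cv2.imwrite(f"pics/{n}0.png",viewer.grab_frame(n)[:,:,::-1]); c=viewer.calibration(n); print(n,c)
o=robot.get_obs();print(o)
E
```

```text
pics
side {'fx': 528.5222601118957, 'fy': 528.5222601118957, 'cx': 324.04250078760083, 'cy': 234.14667438879576, 'R': array([[-0.98368155, -0.179688  ,  0.00910068],
       [-0.10961721,  0.55844138, -0.8222696 ],
       [ 0.14266978, -0.80984903, -0.56902538]]), 't': array([455.28300964, 120.17257528, 998.77177695])}
top {'fx': 455.809156476176, 'fy': 455.809156476176, 'cx': 313.9364129431618, 'cy': 232.71037412942434, 'R': array([[ 0.01689251, -0.99971358, -0.01695304],
       [-0.9989231 , -0.01614151, -0.04349811],
       [ 0.04321201,  0.01766958, -0.99890966]]), 't': array([ 12.4982919 , 479.21515737, 770.42066446])}
{'time': 0.1, 'q': array([-1.53966909e+00,  1.04623307e-01,  9.65027319e-02,  1.56389349e+00,
       -1.38618855e-05,  1.35310382e+00]), 'joint_vel': array([ 0.0009596 , -0.00046755,  0.00213631, -0.00023749,  0.00138784,
        0.00100886]), 'joint_efforts': array([ 6.06653644e-03, -5.58208430e+01,  5.04720747e+01,  1.30703906e-02,
       -2.00080203e-04, -3.73992549e-06]), 'ee_pos': array([ 147.756161  , -581.21305554,  241.58522324]), 'tcp_rot': array([-0.08770907,  0.70207059, -0.70121235,  0.08777952]), 'contact_force': array([-0.34417394, -0.36628813, -1.29899311]), 'ft_torque': array([ 0.02486387, -0.00584549,  0.03618274]), 'opening': 85.29920806888627}
```

View pics/side0.png

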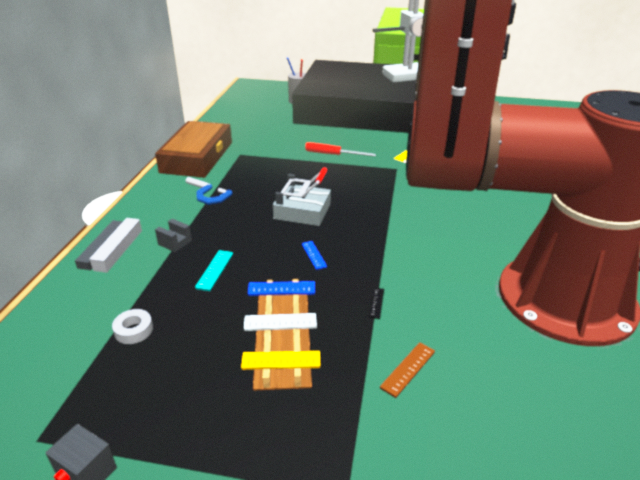

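View pics/top0.png

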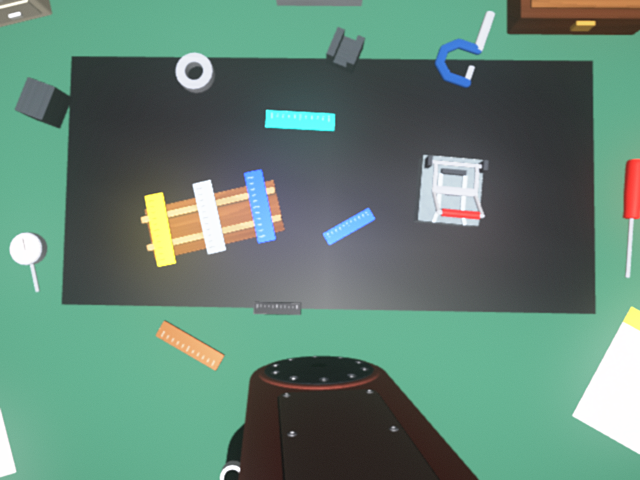

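The side view shows the rack's blue strip at about (282,288) and the stage at about (302,205). In the top view the blue strip is at about (260,206), and a smaller blue decoy lies on the mat at (349,226). The stage is at about (452,190), its mouth facing the robot (image down). I'll enlarge both.

```bash
python3 - <<'E'
import cv2,numpy as np
t=cv2.imread("pics/top0.png")
a=cv2.resize(t[145:235,410:500],(540,540)[:2],interpolation=cv2.INTER_CUBIC)
b=cv2.resize(t[160:250,235:275],(240,540),interpolation=cv2.INTER_CUBIC)
cv2.imwrite("pics/crop0.png",np.hstack([a,b]))
E
cat > h.py <<'E'
import numpy as np
from rig import robot, viewer
def px(n,u,v,z):
    c=viewer.calibration(n);R=np.array(c["R"]);t=np.array(c["t"])
    d=R.T@np.array([(u-c["cx"])/c["fx"],(v-c["cy"])/c["fy"],1]);o=-R.T@t
    return o+d*(z-o[2])/d[2]
def proj(n,X):
    c=viewer.calibration(n);p=np.array(c["R"])@np.array(X)+c["t"]
    return np.array([c["fx"]*p[0]/p[2]+c["cx"],c["fy"]*p[1]/p[2]+c["cy"]])
E
```

```text
(no output)
```

View pics/crop0.png

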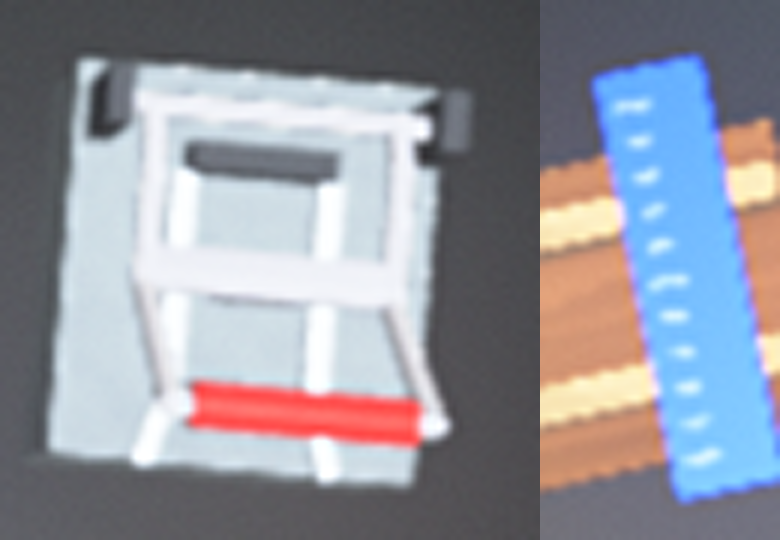

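```bash
cat > m.py <<'E'
from h import *
s=lambda x,y,z:px("top",410+(x+.5)/6-.5,145+(y+.5)/6-.5,z)
r=lambda x,y,z:px("top",235+(x-540+.5)/6-.5,160+(y+.5)/6-.5,z)
C=[s(*p,40) for p in[(80,60),(48,452),(412,487),(440,88)]]
L=lambda a,b:np.linalg.norm(a-b)
print("stage",np.round(C,1),[L(C[i],C[(i+1)%4]) for i in range(4)])
far=(C[0]+C[3])/2;near=(C[1]+C[2])/2;ctr=(far+near)/2
ax=far-near;ax2=C[0]-C[3]; print("yaw",np.arctan2(ax[1],ax[0]),np.arctan2(-ax2[0],ax2[1]),np.arctan2(-(C[1]-C[2])[0],(C[1]-C[2])[1]))
print("ctr(stage x=20)",ctr)
b=[s(190,405,101),s(420,424,101)];print("bar",b,L(*b),(b[0]+b[1])/2)
S=[r(*p,36) for p in[(594,75),(704,55),(681,502)]]
print("strip",np.round(S,1),L(S[0],S[1]),L(S[0],S[2]));print("ctr",(S[1]+S[2])/2)
d=S[0]-S[2];print("yaw",np.arctan2(d[1],d[0]))
E
python3 m.py
```

```text
stage [[ 609.9 -158.2   40. ]
 [ 501.5 -150.2   40. ]
 [ 493.4 -249.3   40. ]
 [ 603.5 -256.8   40. ]] [np.float64(108.74858124371288), np.float64(99.4854240119385), np.float64(110.2792042865363), np.float64(98.85442498875861)]
yaw -0.0709877165344318 -0.06539998249001858 -0.08082107396555897
ctr(stage x=20) [ 552.07879139 -203.64094228   40.        ]
bar [array([ 509.31860834, -172.96241949,  101.        ]), array([ 505.41483914, -230.51509615,  101.        ])] 57.684920083753 [ 507.36672374 -201.73875782  101.        ]
strip [[577.4 139.3  36. ]
 [583.4 108.7  36. ]
 [458.8 112.3  36. ]] 31.17160826343837 121.53768520576538
ctr [521.11708782 110.51662025  36.        ]
yaw 0.22344752472075005
```

```bash
cat >> h.py <<'E'
from scipy.spatial.transform import Rotation as Ro
SY=-0.071; SO=np.array([532.1,-202.2,0])
def st(x,y,z): return SO+Ro.from_euler('z',SY).apply([x,y,z])   # stage -> world
def bar(q): return st(60-96.2*np.cos(q+.487),0,56+96.2*np.sin(q+.487))
def plan(legs,jaw,n,grasp=True):
    """legs: world grasp points; jaw: world yaw of jaw axis; n rows per leg"""
    o=robot.get_obs(); p=o["ee_pos"]; R=Ro.from_quat(o["tcp_rot"])
    print("t",o["time"],"p",p.round(1),"open",round(o["opening"],1),"F",o["contact_force"].round(1))
    M=R.as_matrix(); print("toolz yaw",np.arctan2(M[1,2],M[0,2]),"down",M[:,1].round(3))
    for L,k in zip(legs,n):
        T=np.array(L)-[0,0,8 if grasp else 0]; M=R.as_matrix()
        a=(jaw-np.arctan2(M[1,2],M[0,2])+np.pi/2)%np.pi-np.pi/2  # world yaw
        a=-a                                               # tool y points down
        d=(T-p)/k; rows=[]
        for i in range(k):
            rows.append([*(R.inv().apply(d)/75).round(3),round(a/k/.1,2)])
            R=R*Ro.from_euler('y',a/k)
        p=T; print(T.round(1),rows)
E
python3 -c "
from h import *
plan([bar(0)+[0,0,80],bar(0)],SY,[10,3])"
```

```text
t 0.1 p [ 147.8 -581.2  241.6] open 85.3 F [-0.3 -0.4 -1.3]
toolz yaw -1.321976416892235 down [-0.     0.001 -1.   ]
[ 507.1 -200.4  173. ] [[np.float64(-0.589), np.float64(0.092), np.float64(-0.374), np.float64(-1.25)], [np.float64(-0.631), np.float64(0.092), np.float64(-0.297), np.float64(-1.25)], [np.float64(-0.664), np.float64(0.092), np.float64(-0.216), np.float64(-1.25)], [np.float64(-0.685), np.float64(0.092), np.float64(-0.132), np.float64(-1.25)], [np.float64(-0.697), np.float64(0.092), np.float64(-0.045), np.float64(-1.25)], [np.float64(-0.697), np.float64(0.092), np.float64(0.042), np.float64(-1.25)], [np.float64(-0.686), np.float64(0.092), np.float64(0.129), np.float64(-1.25)], [np.float64(-0.665), np.float64(0.092), np.float64(0.213), np.float64(-1.25)], [np.float64(-0.633), np.float64(0.092), np.float64(0.294), np.float64(-1.25)], [np.float64(-0.591), np.float64(0.092), np.float64(0.371), np.float64(-1.25)]]
[ 507.1 -200.4   93. ] [[np.float64(0.0), np.float64(0.356), np.float64(0.0), np.float64(-0.0)], [np.float64(0.0), np.float64(0.356), np.float64(0.0), np.float64(-0.0)], [np.float64(0.0), np.float64(0.356), np.float64(0.0), np.float64(-0.0)]]
```

```bash
sed -i 's/rows\.append(\[\*(R.inv().apply(d)\/75).round(3),round(a\/k\/.1,2)\])/rows.append([float(x) for x in [*(R.inv().apply(d)\/75).round(3),round(a\/k\/.1,2)]])/' h.py
python3 -m inch '[[-0.59,0.05,-0.37,-1],[-0.62,0.05,-0.31,-1],[-0.65,0.05,-0.25,-1],[-0.67,0.05,-0.19,-1],[-0.68,0.05,-0.12,-1],[-0.69,0.05,-0.05,-1],[-0.69,0.05,0.02,-1],[-0.69,0.05,0.08,-1],[-0.68,0.05,0.15,-1],[-0.66,0.05,0.22,-1]]' 0.45 30
python3 -c "
from h import *
plan([bar(0)+[0,0,70],bar(0)],SY,[6,4])"
```

```text
time: 1.35
ee_pos: [504.6, -184.5, 200.0]
tcp_rot: [-0.42, 0.57, -0.567, 0.421]
contact_force: [0.5, -1.0, -0.1]
opening: 47.1
t 1.35 p [ 504.6 -184.5  200. ] open 47.1 F [ 0.5 -1.  -0.1]
toolz yaw -0.2964807601812808 down [-0.001  0.005 -1.   ]
[ 507.1 -200.4  163. ] [[0.033, 0.082, 0.016, -0.38], [0.033, 0.082, 0.015, -0.38], [0.034, 0.082, 0.013, -0.38], [0.034, 0.082, 0.012, -0.38], [0.035, 0.082, 0.011, -0.38], [0.035, 0.082, 0.01, -0.38]]
[ 507.1 -200.4   93. ] [[0.001, 0.233, 0.0, -0.0], [0.001, 0.233, 0.0, -0.0], [0.001, 0.233, 0.0, -0.0], [0.001, 0.233, 0.0, -0.0]]
```

```bash
python3 -m inch '[[0.05,0.12,0.02,-0.6],[0.05,0.12,0.02,-0.6],[0.05,0.12,0.02,-0.6],[0.05,0.12,0.01,-0.45],[0,0,0,0]]'
python3 - <<'E'
from h import *
import cv2
plan([bar(0)+[0,0,70],bar(0)],SY,[1,4])
f=viewer.grab_frame("side")[:,:,::-1]
cv2.imwrite("pics/s1.png",cv2.resize(f[100:240,240:400],(800,700))[:600])
E
```

```text
time: 1.98
ee_pos: [508.0, -195.2, 160.4]
tcp_rot: [-0.485, 0.517, -0.511, 0.487]
contact_force: [-0.8, -0.4, -0.4]
opening: 47.1
t 1.975 p [ 508.  -195.2  160.4] open 47.1 F [-0.8 -0.4 -0.4]
toolz yaw -0.05558921425144695 down [-0.005  0.008 -1.   ]
[ 507.1 -200.4  163. ] [[0.07, -0.036, -0.008, 0.15]]
[ 507.1 -200.4   93. ] [[0.002, 0.233, 0.001, 0.0], [0.002, 0.233, 0.001, 0.0], [0.002, 0.233, 0.001, 0.0], [0.002, 0.233, 0.001, 0.0]]
```

View pics/s1.png

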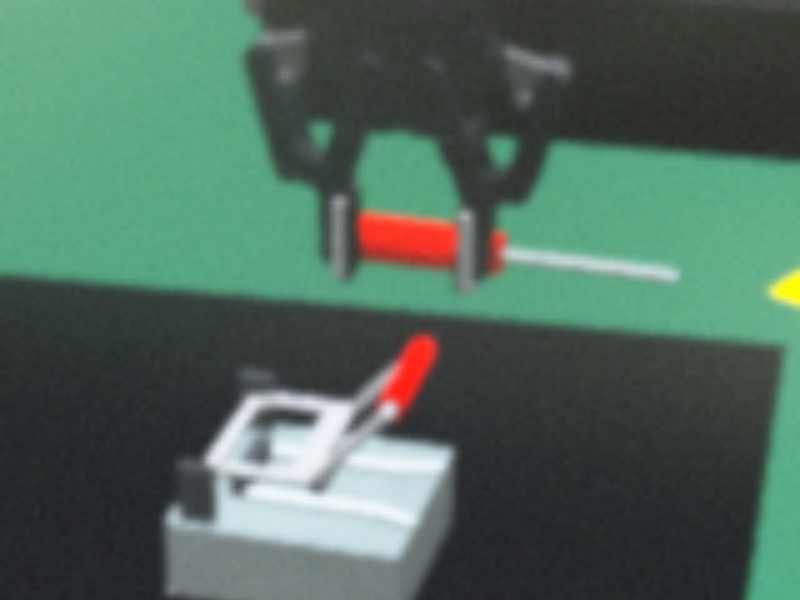

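Jaws straddle the line above the red bar (bar centre about (410,375) in the crop, jaws at (400,245)). I'll descend and grip.

```bash
python3 -m inch '[[0.06,0.22,-0.01,0.1],[0,0.22,0,0],[0,0.22,0,0],[0,0.22,0,0],[0,0,0,0]]'
python3 -m inch '[[0,0,0,0],[0,0,0,0],[0,0,0,0],[0,0,0,0]]' 1 30
python3 -c "
from h import *
plan([bar(q) for q in np.arange(.1,.96,.1)],SY,[1]*9)"
```

```text
time: 2.65
ee_pos: [506.2, -198.8, 89.5]
tcp_rot: [-0.482, 0.52, -0.513, 0.483]
contact_force: [-0.0, -0.2, 0.2]
opening: 47.0
time: 3.15
ee_pos: [509.0, -199.1, 90.6]
tcp_rot: [-0.481, 0.519, -0.515, 0.485]
contact_force: [-0.4, -0.4, -4.6]
opening: 10.4
t 3.15 p [ 509.  -199.1   90.6] open 10.4 F [-0.4 -0.4 -4.6]
toolz yaw -0.06803952812066481 down [ 0.001  0.008 -1.   ]
[ 512.1 -200.8  101.3] [[0.019, -0.142, 0.042, 0.03]]
[ 517.8 -201.2  109. ] [[-0.001, -0.103, 0.076, 0.0]]
[ 524.2 -201.6  116.1] [[-0.001, -0.095, 0.086, 0.0]]
[ 531.3 -202.1  122.6] [[-0.001, -0.086, 0.095, 0.0]]
[ 539.1 -202.7  128.3] [[-0.001, -0.076, 0.103, -0.0]]
[ 547.3 -203.3  133.2] [[-0.001, -0.065, 0.11, -0.0]]
[ 556.  -203.9  137.2] [[-0.0, -0.054, 0.116, -0.0]]
[ 565.1 -204.5  140.4] [[-0.0, -0.042, 0.121, -0.0]]
[ 574.4 -205.2  142.6] [[-0.0, -0.03, 0.125, -0.0]]
```

```bash
python3 -m inch '[[0,-0.11,0.06,0],[0,-0.1,0.076,0],[0,-0.095,0.086,0],[0,-0.086,0.095,0]]'
python3 -c "
from h import *
plan([bar(q) for q in np.arange(.4,.96,.1)],SY,[1]*6)"
```

```text
time: 3.65
ee_pos: [532.5, -200.9, 121.7]
tcp_rot: [-0.481, 0.52, -0.514, 0.484]
contact_force: [-1.7, 0.9, -4.1]
opening: 10.8
t 3.65 p [ 532.5 -200.9  121.7] open 10.8 F [-1.7  0.9 -4.1]
toolz yaw -0.06887813418933005 down [-0.003  0.008 -1.   ]
[ 531.3 -202.1  122.6] [[0.017, -0.012, -0.014, 0.02]]
[ 539.1 -202.7  128.3] [[-0.001, -0.076, 0.103, 0.0]]
[ 547.3 -203.3  133.2] [[-0.001, -0.066, 0.11, 0.0]]
[ 556.  -203.9  137.2] [[-0.0, -0.054, 0.116, -0.0]]
[ 565.1 -204.5  140.4] [[-0.0, -0.042, 0.121, -0.0]]
[ 574.4 -205.2  142.6] [[-0.0, -0.03, 0.125, -0.0]]
```

```bash
python3 -m inch '[[0,-0.076,0.103,0],[0,-0.066,0.11,0],[0,-0.054,0.116,0],[0,-0.042,0.12,0],[0,-0.03,0.125,0],[0,0,0,0]]'
python3 -m inch '[[0,0,0,0],[0,0,0,0],[0,0,0,0],[0,0,0,0]]' 0.5
python3 -c "
from h import *
plan([bar(.9)+[0,0,70]],SY,[3])"
```

```text
time: 4.4
ee_pos: [580.9, -204.7, 146.1]
tcp_rot: [-0.481, 0.518, -0.515, 0.485]
contact_force: [0.2, 0.5, 2.3]
opening: 10.8
time: 4.9
ee_pos: [580.7, -204.8, 145.3]
tcp_rot: [-0.481, 0.518, -0.515, 0.485]
contact_force: [-0.3, 0.5, 0.2]
opening: 42.6
t 4.9 p [ 580.7 -204.8  145.3] open 42.6 F [-0.3  0.5  0.2]
toolz yaw -0.06812166317802568 down [ 0.002  0.007 -1.   ]
[ 574.4 -205.2  212.6] [[0.002, -0.299, -0.027, 0.01], [0.002, -0.299, -0.027, 0.01], [0.002, -0.299, -0.027, 0.01]]
```

```bash
python3 -m inch '[[0,-0.35,-0.03,0],[0,-0.35,0,0],[0,-0.35,0,0]]'
python3 - <<'E'
from h import *
import cv2
c=np.array([521.1,110.5,33]);y=.2234
g=c-46*np.array([np.cos(y),np.sin(y),0])
print(g,robot.get_obs()["q"].round(2))
plan([g+[0,0,110],g+[0,0,50]],y+np.pi/2,[13,3])
f=viewer.grab_frame("side")[:,:,::-1]
cv2.imwrite("pics/s2.png",cv2.resize(f[100:240,240:400],(640,560)))
E
```

```text
time: 5.28
ee_pos: [576.6, -204.4, 223.2]
tcp_rot: [-0.481, 0.52, -0.514, 0.484]
contact_force: [0.7, 0.1, 0.3]
opening: 42.7
[476.24310785 100.30886529  33.        ] [-0.56  0.14  0.11  1.54  0.01  1.08]
t 5.275 p [ 576.6 -204.4  223.2] open 42.7 F [0.7 0.1 0.3]
toolz yaw -0.06833055345831318 down [-0.002  0.009 -1.   ]
[476.2 100.3 135. ] [[-0.304, 0.094, -0.124, 0.98], [-0.29, 0.094, -0.153, 0.98], [-0.274, 0.094, -0.181, 0.98], [-0.255, 0.094, -0.207, 0.98], [-0.233, 0.094, -0.231, 0.98], [-0.209, 0.094, -0.253, 0.98], [-0.184, 0.094, -0.272, 0.98], [-0.156, 0.094, -0.289, 0.98], [-0.127, 0.094, -0.303, 0.98], [-0.097, 0.094, -0.314, 0.98], [-0.065, 0.094, -0.322, 0.98], [-0.033, 0.094, -0.326, 0.98], [-0.001, 0.094, -0.328, 0.98]]
[476.2 100.3  75. ] [[-0.0, 0.267, 0.003, -0.0], [-0.0, 0.267, 0.003, -0.0], [-0.0, 0.267, 0.003, -0.0]]
```

View pics/s2.png

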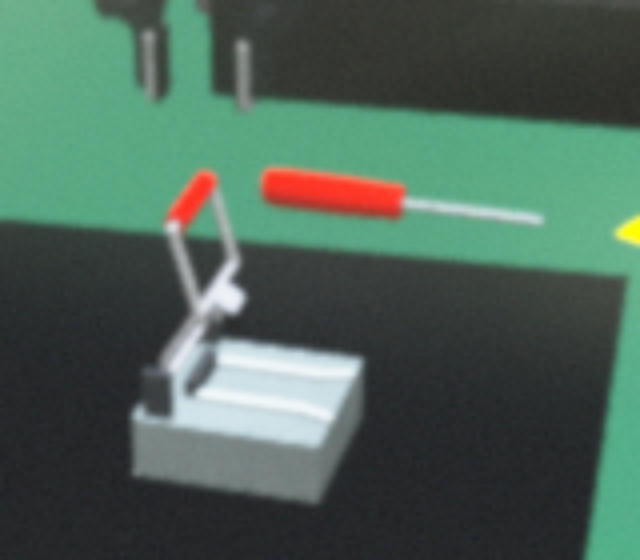

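The clip stands open by itself (red bar at (192,198), well above the stage). Next the strip, turning the other way to keep joint 6 off its limit.

```bash
sed -i 's/a=(jaw.*# world yaw/a=jaw-np.arctan2(M[1,2],M[0,2])  # no wrap/' h.py
python3 - <<'E'
from h import *
y=.2234; g=np.array([476.2,100.3,33])
plan([g+[0,0,110]],y+np.pi/2,[19])
E
```

```text
t 5.325 p [ 577.7 -205.1  227.4] open 42.6 F [ 0.4 -0.2  3.1]
toolz yaw -0.06833666984985164 down [ 0.002  0.007 -1.   ]
[476.2 100.3 135. ] [[-0.208, 0.066, -0.086, -0.98], [-0.216, 0.066, -0.065, -0.98], [-0.221, 0.066, -0.044, -0.98], [-0.224, 0.066, -0.022, -0.98], [-0.225, 0.066, 0.0, -0.98], [-0.224, 0.066, 0.022, -0.98], [-0.221, 0.066, 0.044, -0.98], [-0.216, 0.066, 0.066, -0.98], [-0.208, 0.066, 0.087, -0.98], [-0.199, 0.066, 0.106, -0.98], [-0.187, 0.066, 0.125, -0.98], [-0.174, 0.066, 0.143, -0.98], [-0.159, 0.066, 0.159, -0.98], [-0.143, 0.066, 0.174, -0.98], [-0.125, 0.066, 0.187, -0.98], [-0.106, 0.066, 0.199, -0.98], [-0.086, 0.066, 0.208, -0.98], [-0.065, 0.066, 0.216, -0.98], [-0.044, 0.066, 0.221, -0.98]]
```

```bash
python3 -m inch '[[-0.21,0.07,-0.08,-1],[-0.22,0.07,-0.06,-1],[-0.22,0.07,-0.04,-1],[-0.22,0.07,-0.02,-1],[-0.22,0.07,0,-1],[-0.22,0.07,0.02,-1],[-0.22,0.07,0.04,-1],[-0.22,0.07,0.07,-1],[-0.21,0.07,0.09,-1],[-0.2,0.07,0.11,-1]]' 0.25
python3 -m inch '[[-0.19,0.07,0.12,-1],[-0.17,0.07,0.14,-1],[-0.16,0.07,0.16,-1],[-0.14,0.07,0.17,-1],[-0.12,0.07,0.19,-1],[-0.11,0.07,0.2,-1],[-0.09,0.07,0.21,-1],[-0.07,0.07,0.22,-1],[0,0,0,0]]'
python3 - <<'E'
from h import *
y=.2234; g=np.array([476.2,100.3,33])
plan([g+[0,0,50]],y+np.pi/2,[4])
E
```

```text
time: 6.58
ee_pos: [520.9, -42.6, 173.8]
tcp_rot: [-0.672, 0.211, -0.213, 0.677]
contact_force: [-0.8, 0.8, 0.1]
opening: 64.2
time: 7.7
ee_pos: [466.1, 87.0, 128.8]
tcp_rot: [-0.702, -0.079, 0.075, 0.704]
contact_force: [-0.3, 0.2, 0.1]
opening: 64.0
t 7.7 p [466.1  87.  128.8] open 64.0 F [-0.3  0.2  0.1]
toolz yaw 1.7893233812097085 down [ 0.006  0.004 -1.   ]
[476.2 100.3  75. ] [[0.041, 0.18, 0.036, -0.01], [0.041, 0.18, 0.036, -0.01], [0.041, 0.18, 0.035, -0.01], [0.041, 0.18, 0.035, -0.01]]
```

```bash
python3 -m inch '[[0.04,0.18,0.036,0],[0.04,0.18,0.036,0],[0.04,0.18,0.036,0],[0.04,0.18,0.036,0],[0,0,0,0]]'
python3 - <<'E'
from h import *
import cv2
y=.2234; g=np.array([476.2,100.3,33])
plan([g+[0,0,50],g],y+np.pi/2,[1,4])
f=viewer.grab_frame("side")[:,:,::-1]
g=viewer.grab_frame("top")[:,:,::-1]
cv2.imwrite("pics/s3.png",np.hstack([cv2.resize(f[200:350,220:370],(400,400)),cv2.resize(g[140:290,190:340],(400,400))]))
E
```

```text
time: 8.32
ee_pos: [476.7, 99.8, 70.1]
tcp_rot: [-0.702, -0.077, 0.073, 0.704]
contact_force: [-0.5, 0.1, 0.5]
opening: 63.8
t 8.325 p [476.7  99.8  70.1] open 63.8 F [-0.5  0.1  0.5]
toolz yaw 1.783296266345334 down [ 0.005  0.004 -1.   ]
[476.2 100.3  75. ] [[-0.005, -0.065, 0.008, -0.11]]
[476.2 100.3  25. ] [[-0.001, 0.167, -0.0, -0.0], [-0.001, 0.167, -0.0, -0.0], [-0.001, 0.167, -0.0, -0.0], [-0.001, 0.167, -0.0, -0.0]]
```

View pics/s3.png

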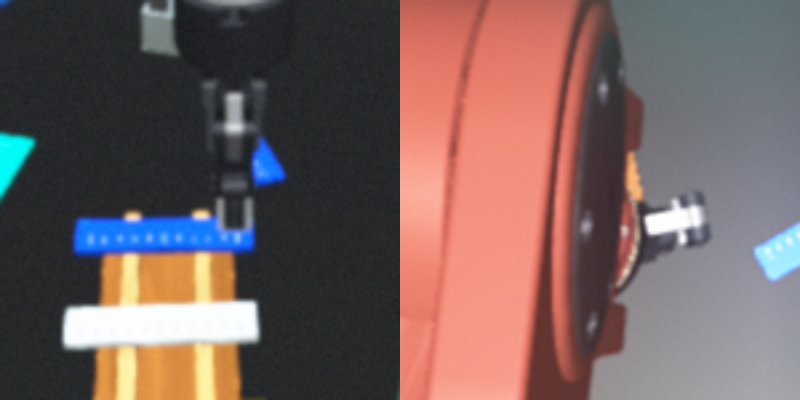

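The gripper stands over the robot-side end of the blue strip (side crop (235,215)), clear of the rack bars. Descend and grip.

```bash
python3 -m inch '[[0,0.16,0,-0.1],[0,0.16,0,0],[0,0.16,0,0],[0,0.13,0,0],[0,0,0,0]]'
python3 -m inch '[[0,0,0,0],[0,0,0,0],[0,0,0,0],[0,0,0,0],[0,0,0,0]]' 1 70
python3 -m inch '[[0,-0.1,0,0],[0,-0.1,0,0],[0,-0.1,0,0],[0,-0.15,0,0],[0,-0.2,0,0],[0,-0.2,0,0],[0,-0.2,0,0]]'
```

```text
time: 9.05
ee_pos: [478.0, 99.6, 23.0]
tcp_rot: [-0.702, -0.082, 0.076, 0.704]
contact_force: [-0.6, -0.3, -0.0]
opening: 64.3
time: 9.68
ee_pos: [478.9, 99.6, 24.1]
tcp_rot: [-0.702, -0.082, 0.075, 0.704]
contact_force: [0.2, -0.6, -0.3]
opening: 28.2
time: 10.55
ee_pos: [478.0, 99.3, 108.5]
tcp_rot: [-0.702, -0.082, 0.075, 0.704]
contact_force: [0.2, -0.1, -0.6]
opening: 27.9
```

```bash
sed -i 's/SO=np.array.*/SO=np.array([533,-202.8,0])/;s/SY=-0.071;/SY=-0.071;/' h.py
cat > p.py <<'E'
from h import *
import sys
# strip centre stage x, TCP z pairs, rows
a=[float(x) for x in sys.argv[1:]]
plan([st(x-43.6,0,z) for x,z in zip(a[0::3],a[1::3])],SY+np.pi/2,[int(k) for k in a[2::3]],False)
E
python3 p.py -105 100 7 -105 37 3
```

```text
t 10.55 p [478.   99.3 108.5] open 27.9 F [ 0.2 -0.1 -0.6]
toolz yaw 1.7937293187013372 down [ 0.01   0.004 -1.   ]
[ 384.8 -192.3  100. ] [[-0.296, 0.012, -0.502, 0.42], [-0.275, 0.012, -0.514, 0.42], [-0.253, 0.012, -0.525, 0.42], [-0.231, 0.012, -0.536, 0.42], [-0.208, 0.012, -0.545, 0.42], [-0.185, 0.012, -0.553, 0.42], [-0.162, 0.012, -0.56, 0.42]]
[ 384.8 -192.3   37. ] [[-0.003, 0.28, -0.001, 0.0], [-0.003, 0.28, -0.001, 0.0], [-0.003, 0.28, -0.001, 0.0]]
```

```bash
python3 -m inch '[[-0.2,0,-0.3,0.25],[-0.3,0,-0.35,0.4],[-0.25,0.01,-0.45,0.42],[-0.25,0.01,-0.45,0.42],[-0.22,0.01,-0.5,0.42],[-0.2,0.01,-0.5,0.42],[-0.15,0.01,-0.45,0.4],[-0.08,0,-0.3,0.2],[0,0,0,0]]'
python3 p.py -105 75 3 -105 37 3
```

```text
time: 11.68
ee_pos: [376.1, -168.7, 112.2]
tcp_rot: [-0.706, 0.021, -0.034, 0.707]
contact_force: [0.3, 0.5, -0.4]
opening: 28.6
t 11.675 p [ 376.1 -168.7  112.2] open 28.6 F [ 0.3  0.5 -0.4]
toolz yaw 1.4926515975239592 down [ 0.019 -0.    -1.   ]
[ 384.8 -192.3   75. ] [[0.043, 0.166, -0.102, -0.02], [0.043, 0.166, -0.102, -0.02], [0.043, 0.166, -0.102, -0.02]]
[ 384.8 -192.3   37. ] [[-0.003, 0.169, -0.0, -0.0], [-0.003, 0.169, -0.0, -0.0], [-0.003, 0.169, -0.0, -0.0]]
```

```bash
python3 -m inch '[[0.05,0.16,-0.1,0],[0.05,0.16,-0.1,0],[0.05,0.16,-0.1,0],[0,0.17,0,-0.05],[0,0.17,0,0],[0,0.05,0,0],[0,0,0,0]]'
python3 p.py -105 37 2 -60 37 4
python3 - <<'E'
from h import *
import cv2
f=viewer.grab_frame("side")[:,:,::-1]
g=viewer.grab_frame("top")[:,:,::-1]
cv2.imwrite("pics/s4.png",np.hstack([cv2.resize(f[140:260,260:380],(400,400)),cv2.resize(g[150:290,390:530],(400,400))]))
E
```

```text
time: 12.55
ee_pos: [387.8, -190.5, 41.6]
tcp_rot: [-0.706, 0.018, -0.03, 0.708]
contact_force: [-0.8, -0.1, -0.6]
opening: 28.2
t 12.55 p [ 387.8 -190.5   41.6] open 28.2 F [-0.8 -0.1 -0.6]
toolz yaw 1.5021062334148088 down [ 0.018  0.002 -1.   ]
[ 384.8 -192.3   37. ] [[-0.02, 0.03, -0.013, 0.01], [-0.02, 0.03, -0.013, 0.01]]
[ 429.7 -195.5   37. ] [[0.15, 0.003, -0.0, 0.0], [0.15, 0.003, -0.0, 0.0], [0.15, 0.003, -0.0, 0.0], [0.15, 0.003, -0.0, 0.0]]
```

View pics/s4.png

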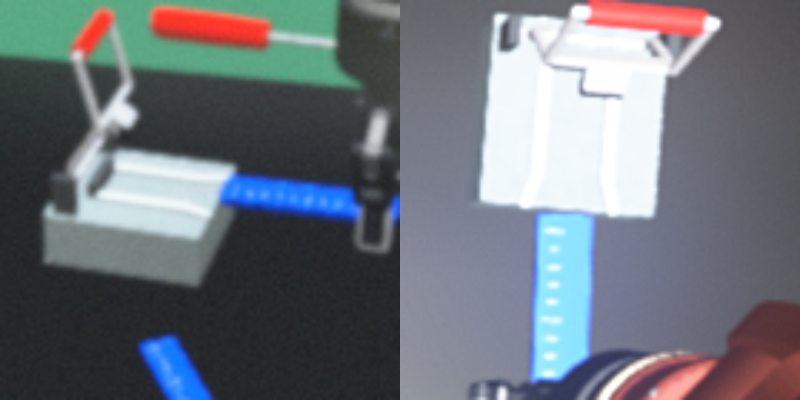

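The strip lies in front of the mouth, but looks a few mm to the left of the channel and perhaps slightly turned (strip middle at about u=566, channel about 575 in the crop). I'll measure it precisely.

```bash
python3 - <<'E'
from h import *
import cv2
g=np.ascontiguousarray(viewer.grab_frame("top")[:,:,::-1])
cv2.imwrite("pics/raw5.png",g)
hsv=cv2.cvtColor(g,cv2.COLOR_BGR2HSV)
for v in range(228,278,6):
    row=hsv[v,420:500]; m=(row[:,0]>98)&(row[:,0]<115)&(row[:,1]>100)&(row[:,2]>130)
    u=np.where(m)[0]+420
    if len(u)>5:
        a,b=px("top",u[0]-.5,v,46),px("top",u[-1]+.5,v,46); print(v,u[0],u[-1],a.round(1)[:2],b.round(1)[:2],"mid",((a+b)/2).round(2)[:2])
cv2.imwrite("pics/s5.png",cv2.resize(g[165:265,410:490],(480,600),interpolation=cv2.INTER_CUBIC))
E
```

```text
(no output)
```

View pics/s5.png

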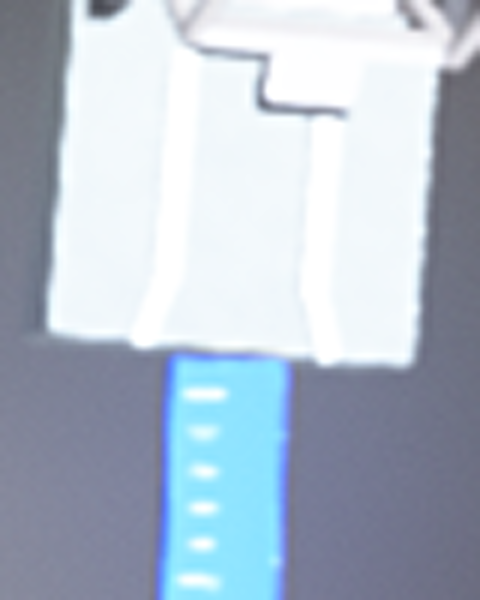

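```bash
cat > e.py <<'E'
from h import *
import cv2,sys
def edges(g,lo,hi,u0,u1,ch):
    """sub-pixel strongest rise / fall per row"""
    out=[]
    for v in range(lo,hi):
        s=ch[v,u0:u1]; d=np.diff(s); r=[]
        for k in(np.argmax(d),np.argmin(d)):
            w=np.arange(max(k-2,0),min(k+3,len(d))); q=np.abs(d[w]); r.append(u0+.5+(w*q).sum()/q.sum())
        out.append([v,*r])
    return np.array(out)
def line(e,c,z,n):
    p=np.array([px("top",a[c],a[0],z) for a in e]); k,b=np.polyfit(p[:,0],p[:,1],1)
    r=p[:,1]-k*p[:,0]-b; ok=abs(r)<1.5
    k,b=np.polyfit(p[ok,0],p[ok,1],1); print(n,"yaw %.3f"%k,"y@x=490 %.2f"%(k*490+b),ok.sum(),"rms %.2f"%r[ok].std()); return k,b
if __name__=="__main__":
    g=cv2.imread(sys.argv[1]).astype(float); blue=cv2.GaussianBlur(g[:,:,0]-g[:,:,2],(3,3),0); gr=cv2.GaussianBlur(g[:,:,1],(3,3),0)
    e=edges(g,228,264,425,475,blue); a=line(e,1,45,"strip L"); b=line(e,2,45,"strip R")
    print("strip mid y@490",(a[0]*490+a[1]+b[0]*490+b[1])/2)
    e=edges(g,180,219,412,430,gr); a=line(e,1,40,"block L")
    e=edges(g,180,222,473,490,gr); b=line(e,2,40,"block R")
    print("block mid y@490",(a[0]*490+a[1]+b[0]*490+b[1])/2)
E
python3 e.py pics/raw5.png; echo before;  sed -i 's/print("strip mid/0 and print("/' e.py; python3 e.py pics/top0.png|grep bloc
python3 -c "
from h import *
plan([],0,[]); print(st(-50,0,40))"
```

```text
strip L yaw -0.028 y@x=490 -180.80 36 rms 0.28
strip R yaw -0.028 y@x=490 -214.99 36 rms 0.24
strip mid y@490 -197.89367126717713
block L yaw -0.077 y@x=490 -148.51 39 rms 0.22
block R yaw -0.074 y@x=490 -249.76 42 rms 0.17
block mid y@490 -199.13418506439092
before
block L yaw -0.077 y@x=490 -148.90 39 rms 0.23
block R yaw -0.006 y@x=490 -253.73 21 rms 0.72
block mid y@490 -201.31680000276606
t 12.7 p [ 388.2 -190.9   42.3] open 28.2 F [-0.1 -0.1 -0.2]
toolz yaw 1.5020444443415597 down [ 0.018  0.001 -1.   ]
[ 483.12597207 -199.25298184   40.        ]e.py:15: RankWarning: Polyfit may be poorly conditioned
  k,b=np.polyfit(p[ok,0],p[ok,1],1); print(n,"yaw %.3f"%k,"y@x=490 %.2f"%(k*490+b),ok.sum(),"rms %.2f"%r[ok].std()); return k,b
```

```bash
python3 -m inch '[[0,0.04,0,0.25],[0,0.04,0.01,0.25],[0,0,0,0]]'
cat > f.py <<'E'
from e import *
o=robot.get_obs(); print(o["time"],o["ee_pos"].round(1),o["contact_force"].round(1))
M=Ro.from_quat(o["tcp_rot"]).as_matrix(); print("tool yaw",np.arctan2(M[1,2],M[0,2])-np.pi/2,M[:,1].round(3))
g=np.ascontiguousarray(viewer.grab_frame("top")[:,:,::-1]); cv2.imwrite("pics/raw.png",g); g=g.astype(float)
blue=cv2.GaussianBlur(g[:,:,0]-g[:,:,2],(3,3),0)
e=edges(g,int(sys.argv[1]),int(sys.argv[2]),425,475,blue); z=o["ee_pos"][2]+12+1
a=line(e,1,z,"L");b=line(e,2,z,"R"); k=(a[0]+b[0])/2
print("corrected yaw",k+.005)
for x in(400,490):print(x,"mid",(a[0]*x+a[1]+b[0]*x+b[1])/2,"channel",-199.13-.0755*(x-490))
E
python3 f.py 230 262
```

```text
time: 13.08
ee_pos: [388.8, -190.5, 36.7]
tcp_rot: [-0.705, 0.036, -0.05, 0.706]
contact_force: [-0.7, 0.6, -0.6]
opening: 28.7
13.075 [ 388.8 -190.5   36.7] [-0.7  0.6 -0.6]
tool yaw -0.1226586892652719 [ 0.02  0.   -1.  ]
L yaw -0.084 y@x=490 -183.70 32 rms 0.34
R yaw -0.090 y@x=490 -217.62 32 rms 0.22
corrected yaw -0.08239167230037897
400 mid -192.79194707809174 channel -192.335
490 mid -200.65719758512586 channel -199.13
```

```bash
python3 -m inch '[[0.1,0,0.012,-0.05],[0.1,0,0.012,0],[0,0.02,0,0],[0,0.01,0,0],[0,0,0,0]]'; python3 f.py 228 258
```

```text
time: 13.75
ee_pos: [405.4, -190.7, 34.8]
tcp_rot: [-0.706, 0.034, -0.048, 0.706]
contact_force: [-0.5, -0.3, -1.0]
opening: 28.4
13.75 [ 405.4 -190.7   34.8] [-0.5 -0.3 -1. ]
tool yaw -0.11622906616480311 [ 0.02 -0.   -1.  ]
L yaw -0.076 y@x=490 -181.73 30 rms 0.30
R yaw -0.079 y@x=490 -215.53 30 rms 0.24
corrected yaw -0.07223419160028521
400 mid -191.68216121593065 channel -192.335
490 mid -198.63323845995632 channel -199.13
```

```bash
python3 -m inch '[[0.1,0.002,0.003,0],[0.1,0.002,0.004,0],[0.1,0.002,0.004,0],[0.1,0.002,0.004,0],[0,0,0,0]]'
python3 - <<'E'
from h import *
import cv2
f=viewer.grab_frame("side")[:,:,::-1];g=viewer.grab_frame("top")[:,:,::-1]
cv2.imwrite("pics/s6.png",np.hstack([cv2.resize(f[150:240,265:355],(400,400)),cv2.resize(g[150:240,405:495],(400,400))]))
E
```

```text
time: 14.42
ee_pos: [437.8, -193.4, 35.0]
tcp_rot: [-0.706, 0.034, -0.048, 0.706]
contact_force: [0.0, -0.7, -1.5]
opening: 28.4
```

View pics/s6.png

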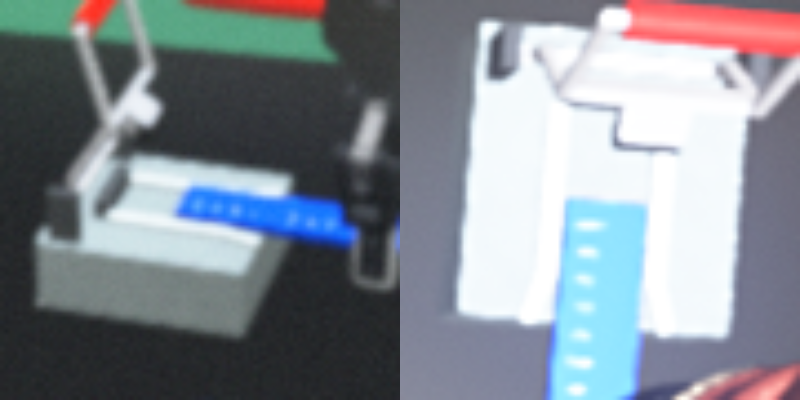

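The strip lies between both guides (right crop, inner end at (605,205)), centred. Push on.

```bash
python3 -m inch '[[0.1,0.003,0.004,0],[0.1,0.003,0.004,0],[0.1,0.003,0.004,0],[0.06,0.005,0.002,0],[0,0,0,0]]'
python3 -m inch '[[0.05,0.003,0.002,0],[0.05,0.003,0.002,0]]'
```

```text
time: 15.15
ee_pos: [466.2, -195.6, 34.4]
tcp_rot: [-0.706, 0.034, -0.048, 0.706]
contact_force: [-0.3, 0.3, -1.4]
opening: 28.6
time: 15.4
ee_pos: [472.1, -195.8, 33.4]
tcp_rot: [-0.706, 0.036, -0.047, 0.706]
contact_force: [-17.0, -1.7, 2.8]
opening: 28.6
```

```bash
python3 -m inch '[[0.01,0,0,0],[0,0,0,0]]'; python3 -m inch '[[0,0,0,0],[0,0,0,0],[0,0,0,0]]' 0.3
python3 -m inch '[[0,-0.2,0,0],[0,-0.3,0,0],[-0.2,-0.3,0,0],[-0.5,-0.2,0,0],[-0.5,0,0,0],[0,0,0,0]]'
python3 - <<'E'
from h import *
import cv2
f=viewer.grab_frame("side")[:,:,::-1];g=viewer.grab_frame("top")[:,:,::-1]
cv2.imwrite("pics/raw7.png",g)
cv2.imwrite("pics/s7.png",np.hstack([cv2.resize(f[150:240,265:355],(400,400),interpolation=cv2.INTER_CUBIC),cv2.resize(g[150:250,400:500],(400,400),interpolation=cv2.INTER_CUBIC)]))
for n in("home outer",):print([proj("top",st(-75,y,46)) for y in(-15,15)])
plan([],0,[])
E
```

```text
time: 15.65
ee_pos: [471.8, -196.0, 33.4]
tcp_rot: [-0.706, 0.037, -0.046, 0.706]
contact_force: [-0.9, 1.0, 1.8]
opening: 28.1
time: 16.02
ee_pos: [472.4, -196.1, 33.6]
tcp_rot: [-0.706, 0.037, -0.047, 0.706]
contact_force: [-0.1, -0.3, -0.5]
opening: 59.7
time: 16.77
ee_pos: [380.8, -186.0, 115.6]
tcp_rot: [0.707, -0.035, 0.048, -0.705]
contact_force: [1.2, -0.4, -0.8]
opening: 59.6
[array([456.63795116, 247.49063072]), array([438.14075495, 245.87361607])]
t 16.875 p [ 382.4 -186.5  115.6] open 59.7 F [ 1.  -0.3 -0.9]
toolz yaw 1.454320540125903 down [ 0.019 -0.004 -1.   ]
```

View pics/s7.png

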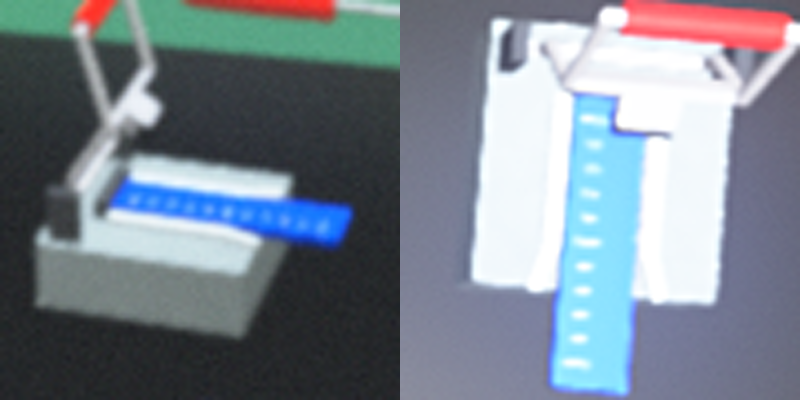

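Strip is flat in the channel, outer end at crop (553–628, 385–395), matching the predicted home within about 1 px. I'll confirm with a gentle push on its outer end using closed fingers.

```bash
python3 -c "
from h import *
plan([[425,-194.4,60],[435,-195,43]],SY+np.pi/2,[4,2],False)"
```

```text
t 16.875 p [ 382.4 -186.5  115.6] open 59.7 F [ 1.  -0.3 -0.9]
toolz yaw 1.454320540125903 down [ 0.019 -0.004 -1.   ]
[ 425.  -194.4   60. ] [[0.14, 0.188, -0.009, -0.11], [0.14, 0.188, -0.011, -0.11], [0.14, 0.188, -0.012, -0.11], [0.14, 0.188, -0.014, -0.11]]
[ 435 -195   43] [[0.065, 0.115, 0.001, -0.0], [0.065, 0.115, 0.001, -0.0]]
```

```bash
python3 -m inch '[[0.12,0.19,-0.01,-0.11],[0.12,0.19,-0.01,-0.11],[0.12,0.19,-0.01,-0.11],[0.12,0.19,-0.01,-0.11],[0.03,0.1,0,0],[0.03,0.1,0,0],[0,0,0,0]]' 1 40
python3 -m inch '[[0.05,0,0,0],[0.05,0,0,0]]'
```

```text
time: 17.75
ee_pos: [429.2, -193.1, 37.0]
tcp_rot: [0.707, -0.018, 0.029, -0.706]
contact_force: [-0.4, -0.5, 1.3]
opening: -0.2
time: 18.0
ee_pos: [437.3, -194.0, 37.9]
tcp_rot: [0.707, -0.017, 0.03, -0.706]
contact_force: [-0.3, 0.2, -0.2]
opening: 0.1
```

```bash
for i in 1; do python3 -m inch '[[0.04,0,0,0],[0.04,0,0,0]]'; done; python3 -m inch '[[0.03,0,0,0],[0.02,0,0,0]]'
```

```text
time: 18.25
ee_pos: [444.2, -194.8, 38.7]
tcp_rot: [0.708, -0.017, 0.03, -0.706]
contact_force: [-0.1, 0.2, 0.9]
opening: 0.3
time: 18.5
ee_pos: [448.2, -195.1, 38.9]
tcp_rot: [0.708, -0.017, 0.03, -0.706]
contact_force: [-6.4, -0.3, 2.5]
opening: 0.2
```

```bash
python3 -m inch '[[0.03,0,0,0]]';python3 -m inch '[[0.03,0,0,0]]'
```

```text
time: 18.62
ee_pos: [448.3, -195.1, 38.6]
tcp_rot: [0.708, -0.019, 0.028, -0.706]
contact_force: [-19.8, -0.7, 10.5]
opening: -0.2
time: 18.75
ee_pos: [448.3, -195.1, 38.3]
tcp_rot: [0.708, -0.022, 0.027, -0.706]
contact_force: [-14.2, -0.3, 8.6]
opening: -0.2
```

Held firm at 20 N without moving: the strip is home. Back off, and go to the open clip's bar.

```bash
python3 -m inch '[[-0.3,0,0,0],[-0.3,-0.3,0,0],[0,-0.7,0,0],[0,-0.7,0,0],[0,-0.6,0,0]]' 0.45 30; python3 -c "
from h import *
plan([bar(1)+[0,0,65],bar(1)],-.0755,[15,4])"
```

```text
time: 19.38
ee_pos: [398.4, -189.3, 210.7]
tcp_rot: [-0.706, 0.024, -0.024, 0.708]
contact_force: [0.1, 0.1, -0.5]
opening: 46.8
t 19.375 p [ 398.4 -189.3  210.7] open 46.8 F [ 0.1  0.1 -0.5]
toolz yaw 1.5021115016975939 down [ 0.001  0.003 -1.   ]
[ 584.8 -206.5  208.9] [[0.166, 0.002, -0.004, 1.05], [0.166, 0.002, 0.014, 1.05], [0.163, 0.002, 0.031, 1.05], [0.159, 0.002, 0.048, 1.05], [0.153, 0.002, 0.064, 1.05], [0.146, 0.002, 0.08, 1.05], [0.137, 0.002, 0.095, 1.05], [0.126, 0.002, 0.109, 1.05], [0.114, 0.002, 0.121, 1.05], [0.1, 0.002, 0.133, 1.05], [0.086, 0.002, 0.143, 1.05], [0.07, 0.002, 0.151, 1.05], [0.054, 0.002, 0.157, 1.05], [0.037, 0.002, 0.162, 1.05], [0.02, 0.002, 0.165, 1.05]]
[ 584.8 -206.5  143.9] [[0.001, 0.217, -0.0, -0.0], [0.001, 0.217, -0.0, -0.0], [0.001, 0.217, -0.0, -0.0], [0.001, 0.217, -0.0, -0.0]]
```

```bash
python3 -m inch '[[0.17,0,0,1],[0.17,0,0.01,1],[0.16,0,0.03,1],[0.16,0,0.05,1],[0.15,0,0.06,1],[0.15,0,0.08,1],[0.14,0,0.09,1],[0.13,0,0.1,1],[0.12,0,0.12,1],[0.1,0,0.13,1]]'; python3 -m inch '[[0.09,0,0.14,1],[0.07,0,0.15,1],[0.06,0,0.15,1],[0.05,0,0.16,1],[0.03,0,0.12,0.9],[0,0,0,0]]';  python3 -c "
from h import *
plan([bar(1)+[0,0,65],bar(1)],-.0755,[1,4])"
```

```text
time: 20.62
ee_pos: [528.6, -203.6, 216.4]
tcp_rot: [-0.602, 0.368, -0.373, 0.603]
contact_force: [-0.2, 0.3, 0.7]
opening: 46.8
time: 21.38
ee_pos: [589.4, -210.7, 215.5]
tcp_rot: [0.49, -0.508, 0.511, -0.492]
contact_force: [-0.1, 0.1, 0.1]
opening: 46.9
t 21.375 p [ 589.4 -210.7  215.5] open 46.9 F [-0.1  0.1  0.1]
toolz yaw -0.03743142518111047 down [ 0.005 -0.002 -1.   ]
[ 584.8 -206.5  208.9] [[-0.054, 0.088, -0.064, 0.38]]
[ 584.8 -206.5  143.9] [[-0.0, 0.217, -0.001, -0.0], [-0.0, 0.217, -0.001, -0.0], [-0.0, 0.217, -0.001, -0.0], [-0.0, 0.217, -0.001, -0.0]]
```

```bash
python3 -m inch '[[-0.05,0.15,-0.07,0.38],[0,0.25,0,0],[0,0.25,0,0],[0,0.2,0,0],[0,0.1,0,0],[0,0,0,0]]'; python3 -m inch '[[0,0,0,0],[0,0,0,0],[0,0,0,0],[0,0,0,0]]' 1 30;  python3 -c "
from h import *
plan([bar(q) for q in(1,.9,.8,.7,.6,.5,.4,.3,.2,.11)],-.0755,[1]*10)"
```

```text
time: 22.12
ee_pos: [583.5, -206.6, 139.0]
tcp_rot: [0.482, -0.516, 0.518, -0.483]
contact_force: [0.1, 0.6, -0.5]
opening: 46.7
time: 22.62
ee_pos: [584.4, -207.0, 140.2]
tcp_rot: [0.481, -0.515, 0.519, -0.484]
contact_force: [1.8, 0.4, -2.9]
opening: 10.8
t 22.625 p [ 584.4 -207.   140.2] open 10.8 F [ 1.8  0.4 -2.9]
toolz yaw -0.06821754307475324 down [ 0.006 -0.001 -1.   ]
[ 584.8 -206.5  143.9] [[-0.007, -0.049, 0.005, 0.07]]
[ 575.3 -205.8  142.6] [[0.001, 0.016, -0.127, -0.0]]
[ 566.  -205.1  140.4] [[0.001, 0.029, -0.125, 0.0]]
[ 556.9 -204.5  137.2] [[0.001, 0.041, -0.121, -0.0]]
[ 548.2 -203.9  133.2] [[0.0, 0.053, -0.117, -0.0]]
[ 540.  -203.3  128.3] [[0.0, 0.065, -0.111, -0.0]]
[ 532.2 -202.7  122.6] [[0.0, 0.075, -0.104, -0.0]]
[ 525.1 -202.2  116.1] [[0.0, 0.085, -0.096, -0.0]]
[ 518.7 -201.8  109. ] [[0.0, 0.094, -0.087, -0.0]]
[ 513.5 -201.4  102.1] [[0.0, 0.092, -0.07, -0.0]]
```

```bash
python3 -m inch '[[0,0.01,-0.12,0],[0,0.025,-0.125,0],[0,0.038,-0.121,0],[0,0.05,-0.117,0]]';python3 -m inch '[[0,0.06,-0.11,0],[0,0.07,-0.1,0]]';  python3 -c "
from h import *
plan([bar(q)-[0,0,3.7] for q in(.4,.3,.2,.11)],-.0755,[1]*4)"
```

```text
time: 23.12
ee_pos: [547.6, -204.2, 131.0]
tcp_rot: [0.481, -0.514, 0.519, -0.485]
contact_force: [5.9, 0.1, -3.2]
opening: 10.8
time: 23.38
ee_pos: [530.8, -202.9, 120.5]
tcp_rot: [0.48, -0.514, 0.519, -0.485]
contact_force: [4.0, 0.9, -2.9]
opening: 11.0
t 23.375 p [ 530.8 -202.9  120.5] open 11.0 F [ 4.   0.9 -2.9]
toolz yaw -0.0675500662853872 down [ 0.01  -0.001 -1.   ]
[ 532.2 -202.7  118.9] [[-0.004, 0.022, 0.019, 0.08]]
[ 525.1 -202.2  112.4] [[0.0, 0.085, -0.096, -0.0]]
[ 518.7 -201.8  105.3] [[0.0, 0.094, -0.087, 0.0]]
[ 513.5 -201.4   98.4] [[0.0, 0.092, -0.07, -0.0]]
```

```bash
python3 -m inch '[[0,0.09,-0.08,0],[0,0.09,-0.082,0]]';python3 -m inch '[[0,0.08,-0.065,0]]';python3 -m inch '[[0,0,0,0]]';  python3 -c "
from h import *
plan([bar(q)-[0,0,3.7] for q in(.2,.11)],-.0755,[1]*4)"
```

```text
time: 23.62
ee_pos: [517.5, -202.0, 106.3]
tcp_rot: [0.481, -0.514, 0.519, -0.485]
contact_force: [2.5, 1.2, -2.4]
opening: 11.0
time: 23.75
ee_pos: [513.2, -201.9, 100.9]
tcp_rot: [0.48, -0.513, 0.52, -0.486]
contact_force: [10.1, 8.4, 31.0]
opening: 10.3
time: 23.88
ee_pos: [513.9, -201.8, 101.7]
tcp_rot: [0.48, -0.512, 0.521, -0.486]
contact_force: [4.0, 4.1, 3.0]
opening: 11.1
t 23.875 p [ 513.9 -201.8  101.7] open 11.1 F [4.  4.1 3. ]
toolz yaw -0.06722120153439749 down [ 0.015 -0.002 -1.   ]
[ 518.7 -201.8  105.3] [[-0.004, -0.047, 0.064, 0.08]]
[ 513.5 -201.4   98.4] [[0.0, 0.091, -0.07, -0.0]]
```

```bash
python3 -m inch '[[0,0,0,0],[0,0,0,0],[0,0,0,0],[0,0,0,0]]' 0.5; python3 -m inch '[[0,-0.2,0,0],[0,-0.4,0,0],[0,-0.7,0,0],[0,-0.7,0,0],[-0.4,-0.3,0,0],[-0.7,0,0,0],[-0.7,0,0,0],[-0.7,0,0,0],[-0.3,0,0,0],[0,0,0,0]]'
python3 - <<'E'
from h import *
import cv2
f=viewer.grab_frame("side")[:,:,::-1];g=viewer.grab_frame("top")[:,:,::-1]
cv2.imwrite("pics/s8.png",np.hstack([cv2.resize(f[150:240,265:355],(400,400),interpolation=cv2.INTER_CUBIC),cv2.resize(g[150:250,400:500],(400,400),interpolation=cv2.INTER_CUBIC)]))
for q in(0,.11,.2):print(q,(proj("side",bar(q))-[265,150])*400/90,(proj("top",bar(q))-[400,150])*4+[400,0])
E
```

```text
time: 24.38
ee_pos: [512.2, -202.2, 100.7]
tcp_rot: [0.481, -0.513, 0.52, -0.485]
contact_force: [-0.6, -0.8, 0.1]
opening: 42.6
time: 25.62
ee_pos: [524.8, 13.3, 289.0]
tcp_rot: [0.479, -0.511, 0.523, -0.486]
contact_force: [0.2, -0.5, -0.7]
opening: 42.6
0 [247.57252709 112.75915188] [639.72066552 252.82947623]
0.11 [237.100608    95.29901725] [648.18081221 236.17889058]
0.2 [227.08399246  81.60797642] [655.00548618 220.43027761]
```

View pics/s8.png

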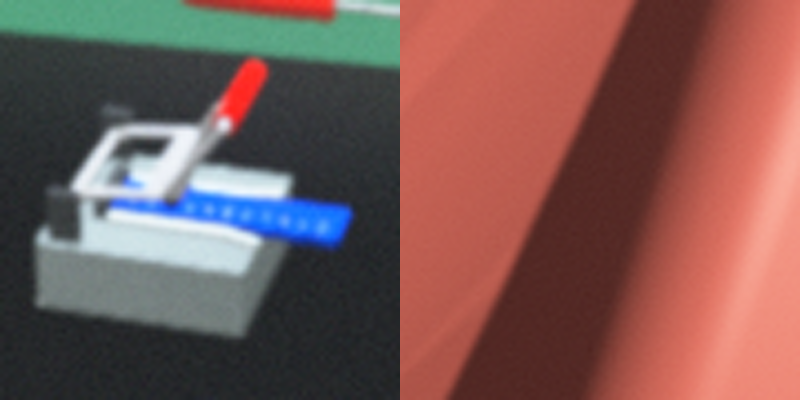

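The foot rests on the strip. The bar's middle at about (243,95) matches the prediction for 0.11 rad, (237,95). The strip's outer end at (352,207) has not moved, so I'm handing in.

```bash
python3 -c "
from rig import robot
print(robot.get_obs()['time'],robot.sign_off())"
```

```text
the job is handed in; nothing more can be done
25.725 None
```

The blue strip is mounted on the clip stage and the job is handed in, after 25.7 s of the 69 s allowed. I swung the clip up by its red bar until it stayed open. Then I slid the blue strip flat down the channel to the end stop, lowered the clip onto it, let go and moved the arm away.

**Checks that passed**
- **Strip home:** pushing on its outer end with closed fingers met a firm stop at about 20 N with no movement. The outer end also lay within about 1 px of the predicted home position.
- **Clip pressing:** in the last side picture the bar is within a few pixels of where it should be at about 0.11 rad, and the strip had not moved.
- **Other strips:** I never touched the yellow and bare strips. They were still in the rack when last seen, though I did not photograph the rack again at the end.

**Checks that disagreed**
- **Strip angle:** the strip sat about 0.045 rad askew in the jaws. I corrected this from the camera before sliding it in.
- **Lowering the clip:** the force briefly reached about 31 N as the foot met the strip. That is under the 40 N limit, and it had dropped before I let go.
- **Final top view:** the arm blocked it, so the last check is from the side camera only.

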